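Lock the strainer's bayonet cover

ROBOT

A 6-joint arm with a two-finger parallel gripper is mounted at the origin on the work surface. World frame = base frame: x ahead of the robot, y to its left, z up, the work surface at z = 0. Lengths are in mm, angles in rad, forces in N, time in s.
With the tool pointing down it reaches from about 300 to 775 mm from the base axis. Payload 14.6 kg.
Tool frame: the origin (TCP) lies midway between the tips of the shut fingers; the grasp point (between the pads) lies 19 mm behind it (manip.grip_point_offset is the distance from the TCP to the grasp point, in mm); x points along the fingers, z is the direction in which the jaws open and shut, and the axes are right-handed (so a half turn about x gives the same grasp; the last joint's range is limited). The gripper opens to 94 mm and grips with 3 to 60 N. Pads are 16 mm wide; open, the fingers measure 119 mm over their backs; the gripper's body (75 mm by 177 mm) begins 78 mm behind the grasp point.
Start: joints at [1.228, 0.3, 1.521, -0, 1.321, -0.067], TCP at [149.772, 529.205, 205.446] pointing down, gripper open.
Joint ranges: [-3.03, 3.03], [-0.79, 2.21], [0.23, 2.52], [-1.04, 4.18], [0, 3.07], [-2.55, 2.55]. Speed limits (rad/s): [2.22, 2.22, 2.57, 3.14, 3.14, 3.14].

INTERFACE

Orientations are given as [roll, pitch, yaw] about the fixed x, y, z axes, in that order (R = Rz(yaw) Ry(pitch) Rx(roll)).
In Python, from cell import manip, camera, calibration, order gives the robot as it stands.
- The arm moves only by the tool jog_arm, never from a script. Its arguments are lists of equal length, an entry for each row: "turn": the turn, a rotation vector about the tool's x, y, z in degrees, a list of three; "dp": the shift along the tool's x, y, z in cm, a list of three; "gripper": the closure, from 0 (fully open) to 1 (shut). In form: {"turn": [[ax, ay, az], ...], "dp": [[tx, ty, tz], ...], "gripper": [gripper, ...]}. A call has 1 to 8 rows; each row shifts and turns the pose as measured when the row begins, along the tool's axes as they then stand; what a row does not reach is not made up. A row lasts 1/8 s, in which the tool goes at most 62.5 mm and 10.7 degrees, less where a joint would pass 70% of its speed; a pose out of reach is approached as far as the arm can. A call is refused whole if a number of a shift passes 6.25 or a number of a turn 10.7, either way. A call with a gripper value outside its range is refused whole. The fingers move at their own pace and stop on an object; "grip_force" is the grip in N (left out, the last holds). Time passes only in rows, so rows that do not move let the fingers close. It gives the time, the measured TCP pose, the force and the opening at its end, in the units of the state.
- manip.read_state(): the state, without advancing time (a new reading comes with each control period).
- camera(name): name is "side" or "top" or "wrist"; returns (picture, depth): 480x640x3 uint8, red, green, blue; 480x640 float32, mm along the optical axis (not along the pixel's ray), 0 where there is no reading.
- calibration(name): a dict with "K" (3x3 intrinsics, pixels), "distortion" ([k1, k2, p1, p2, k3] as OpenCV has them; the pictures are not rectified), "world_from_camera" (4x4, takes a point from camera to world coordinates). Camera axes: x right, y down, z forward; pixel columns grow to the right and rows downward; lengths in mm; the calibration is good to about 2 mm. A picture is of the moment at which its call begins: read the wrist's pose just before it. calibration takes no time and is no camera call; for the wrist camera it gives the pose at the moment of the call.
- order.sign_off(): hands the job in, once; it reports no verdict.
The state is a dict: "clock": time; "joints": joint angles; "qd": joint speeds; "effort": joint torques, N m; "eef_pos": TCP position; "eef_rot": TCP orientation; "wrist_force": force on the tool from outside, world axes, zero at the start; "moment": the same for the moment, N m; "finger_gap": finger opening in mm.
Only numpy, scipy, OpenCV 4.12 (cv2) and the standard library are available. Lean on these libraries where they do the work, as an engineer would, in place of code of your own. Each camera call takes 0.05 s, during which the arm holds its last target.

TASK

One of the two strainers on the shelf has its bronze bayonet cover sitting unlocked: it stands a little higher and its grip bar is not in line with the pipe stubs. Push that cover down against its spring, turn it about a quarter clockwise until the bar lines up with the pipe stubs, and let it spring up into its notches so that it stays locked. Leave the other cover locked and do not knock the other things about.

Things in the scene. Friction and masses are not known exactly. Their poses are not given: they have to be found in the camera images.
- cover: The UNLOCKED bronze bayonet cover (loose, about 0.3 kg) in its strainer's mouth. Origin: centre of its flat round top face (69 mm across), z up, x along the grip bar. A half turn makes no difference. At the start its face is 112 mm above the shelf and its bar 75 degrees counter-clockwise (from above) of the pipe line.
- bar_top (a point): Middle of the top of the unlocked cover's grip bar. The bar stands on the face, across its centre: 60 mm long, 12 mm thick, 26 mm high (this point is 26 mm above the face).
- lug (a point): Tip of one of the cover's two opposite lugs, 44 mm out along the bar's line; lug top 22 mm below the face, lugs 14 mm wide, 6 mm thick. At the start they sit in the two gates of the strainer's rim.
- strainer: Dark steel strainer body fixed to the shelf, 110 mm across, 90 mm high, a pipe stub on two opposite sides (ends 88 mm from the centre, 47 mm high). Origin: centre of its underside, z up, x along the line of the pipe stubs. It carries the unlocked cover. Left or right varies.
- mouth (a point): Centre of that strainer's mouth, level with the rim's top (90 mm up). Bayonet: push the cover down 12 mm or more (solid bottom at 19) and its lugs are under the rim; then turn 75 degrees clockwise from above (other way blocked; end stop about 5 degrees beyond). Let go with the bar within 5 degrees of the pipe line and it rises 5 mm into notches: locked, face 105 mm above the shelf.
- strainer_spring (a joint): Sprung plate under the unlocked cover: metres pressed down, 0 at the start, 0.012 lugs free to turn, 0.007 locked, 0.0195 the end. Net push on the cover needed: about 4 N to start it, about 11 N at 15 mm. The face stays above the rim throughout.
- other_cover: An identical bronze cover, already locked on the other strainer (face 105 mm above the shelf, bar along its pipe line). Same origin and axes. To be left locked.
- other_strainer: Dark steel strainer body fixed to the shelf, 110 mm across, 90 mm high, a pipe stub on two opposite sides (ends 88 mm from the centre, 47 mm high). Origin: centre of its underside, z up, x along the line of the pipe stubs. It carries the locked cover.
- gauge: Green-enamelled pressure gauge, 80 mm across, 32 mm high, lying face up; bystander. Origin: centre of its underside.
- anode: Zinc anode block 100 x 50 x 28 mm with a steel strap; bystander. Origin: centre of its underside.
- bolt_a: Steel hex-head bolt about 80 mm long lying between the strainers; bystander. Origin: under its middle.
- bolt_b: Steel hex-head bolt about 80 mm long lying nearer the robot, in front of the strainers; bystander. Origin: under its middle.
There are look-alikes about, which are no part of the job. Leave any red look-alike of the cover alone.

How it is judged:
By the outcome, as a careful person would: the job done as asked, in the order asked, and still so for the second after the job is handed in, with the robot touching nothing.
It also fails if it takes over 38 s, if anything falls off the work surface, if the arm or the gripper's body presses on something with over 40 N, if the wrist force passes 120 N, or if a joint passes its speed limit or range.

## Working session

There is one attempt and no reset: what is moved stays moved. The work goes in short steps, Python scripts to look and compute and a tool call to move; the robot and the scene stay as the last step left them, time stands still between calls to the robot, and variables do not carry over. Pictures are saved under pics/ and viewed, and the job is handed in when it is done.

Besides the shell and the picture viewer there is one more tool, called after "Request:" as name(argument=value, ...), one argument or row to a line, values as JSON. jog_arm: Moves the arm, as the interface text tells. Its arguments: {"type":"object","properties":{"turn":{"type":"array","items":{"type":"array","items":{"type":"number"}}},"dp":{"type":"array","items":{"type":"array","items":{"type":"number"}}},"gripper":{"type":"array","items":{"type":"number"}},"grip_force":{"type":"number"}},"required":["turn","dp","gripper"]}

```bash
mkdir -p pics; ls
python3 - <<'E'
from cell import manip,camera,calibration
import cv2,numpy as np
s=manip.read_state();print(s, manip.grip_point_offset)
for n in("top","side"):
    p,d=camera(n);cv2.imwrite(f"pics/{n}0.png",p[:,:,::-1]);np.save(f"pics/{n}0.npy",d)
    c=calibration(n);print(n,c)
E
```

```text
pics
{'clock': 0.0, 'joints': array([ 1.22838881e+00,  3.00491954e-01,  1.52155479e+00, -2.27266174e-05,
        1.32070888e+00, -6.66136096e-02]), 'qd': array([ 0.00059537,  0.00028359, -0.00068654,  0.00107095, -0.0020109 ,
       -0.00030641]), 'effort': array([-2.26513730e-03, -5.31800616e+01, -3.52731764e+01,  7.07883853e-02,
        2.44493445e-02, -5.24157784e-06]), 'eef_pos': array([149.70089145, 528.96969255, 204.88601603]), 'eef_rot': array([ 3.09390516,  1.56963315, -1.89427209]), 'wrist_force': array([ 0.48333959,  0.63751162, -0.06620082]), 'moment': array([ 0.0193067 , -0.02071833,  0.03521577]), 'finger_gap': 93.8095939619982} 18.8
top {'K': array([[478.97121596,   0.        , 313.69200157],
       [  0.        , 478.97121596, 240.70551877],
       [  0.        ,   0.        ,   1.        ]]), 'distortion': array([-0.11452525,  0.        ,  0.        ,  0.        ,  0.        ]), 'world_from_camera': array([[ 1.34553757e-02, -9.92040513e-01,  1.25198139e-01,
         4.38266879e+02],
       [-9.99733384e-01, -1.09974075e-02,  2.03031334e-02,
        -2.02625905e+01],
       [-1.87646759e-02, -1.25437945e-01, -9.91923993e-01,
         1.14146766e+03],
       [ 0.00000000e+00,  0.00000000e+00,  0.00000000e+00,
         1.00000000e+00]])}
side {'K': array([[510.90233337,   0.        , 318.60032913],
       [  0.        , 510.90233337, 244.29082615],
       [  0.        ,   0.        ,   1.        ]]), 'distortion': array([-0.10799171,  0.        ,  0.        ,  0.        ,  0.        ]), 'world_from_camera': array([[ 6.52454161e-01, -3.97504245e-01,  6.45208449e-01,
        -7.06031979e+01],
       [-7.57764308e-01, -3.31148828e-01,  5.62257688e-01,
        -5.72787220e+02],
       [-9.83979603e-03, -8.55763302e-01, -5.17273959e-01,
         6.00680674e+02],
       [ 0.00000000e+00,  0.00000000e+00,  0.00000000e+00,
         1.00000000e+00]])}
```

View pics/top0.png

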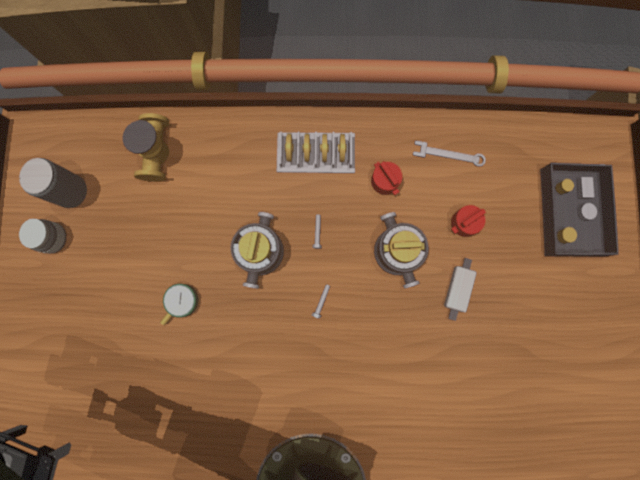

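View pics/side0.png

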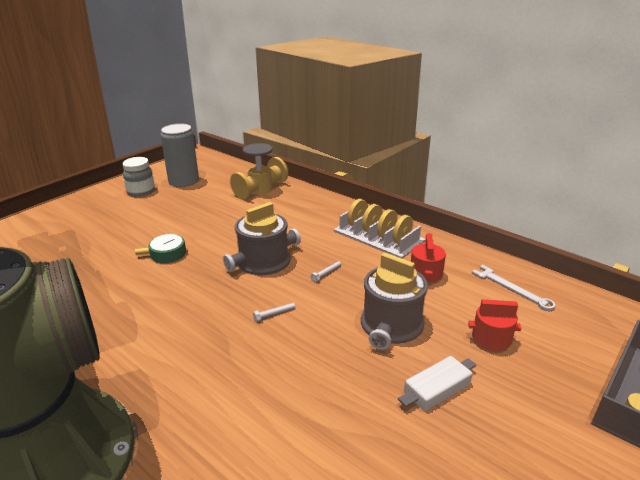

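The right-hand strainer (centre about px 404,247) is the unlocked one: its bar lies across the stub line, which runs (389,218) to (411,284). The left one (px 257,247) has its bar along its stubs. Next I'll measure.

```bash
cat > h.py <<'E'
import numpy as np,cv2
def cloud(p,d,c):
    v,u=np.mgrid[0:480,0:640]
    pts=cv2.undistortPoints(np.stack([u,v],-1).reshape(-1,1,2).astype(np.float64),c["K"],c["distortion"]).reshape(480,640,2)
    P=np.dstack([pts[...,0]*d,pts[...,1]*d,d]);T=c["world_from_camera"]
    W=P@T[:3,:3].T+T[:3,3];W[d<=0]=np.nan
    return W
def minrect(xy):
    r=cv2.minAreaRect(xy.astype(np.float32));return r
def axis(xy):
    m=xy.mean(0);w,V=np.linalg.eigh(np.cov((xy-m).T));return m,np.degrees(np.arctan2(V[1,1],V[0,1]))%180,np.sqrt(w)
E
python3 - <<'E'
from cell import calibration
from h import *
for n in("top","side"):
    p=cv2.imread(f"pics/{n}0.png")[:,:,::-1];d=np.load(f"pics/{n}0.npy")
    W=cloud(p,d,calibration(n));np.save(f"pics/{n}W.npy",W)
    hsv=cv2.cvtColor(np.ascontiguousarray(p),cv2.COLOR_RGB2HSV)
    for c in((430,-205),(430,105)):
        near=np.hypot(W[...,0]-c[0],W[...,1]-c[1])<100
        z=W[...,2]
        bz=near&(z>95)&(z<150)&(hsv[...,1]>120)&(hsv[...,0]>15)&(hsv[...,0]<35)
        print(n,c,"bronze zhist",np.histogram(z[bz],bins=range(90,150,4)))
        b=bz&(z>125); xy=W[b][:,:2]
        if len(xy)>5: print(" bartop",axis(xy),minrect(xy),np.median(z[b]))
        f=bz&(z<117)&(z>98); xy=W[f][:,:2]
        print(" face",minrect(xy),cv2.minEnclosingCircle(xy.astype(np.float32)),np.median(z[f]))
        rim=near&(z>84)&(z<96);xy=W[rim][:,:2].astype(np.float32);print(" rim",cv2.minEnclosingCircle(xy),np.median(z[rim]))
        st=near&(z>15)&(z<60)&(np.hypot(W[...,0]-c[0],W[...,1]-c[1])<100);xy=W[st][:,:2];print(" low",axis(xy),minrect(xy))
p=cv2.imread("pics/top0.png");cv2.imwrite("pics/crop0.png",cv2.resize(p[160:310,330:510],None,fx=4,fy=4,interpolation=cv2.INTER_CUBIC))
E
```

```text
top (430, -205) bronze zhist (array([0, 0, 0, 2, 1, 3, 8, 0, 0, 0, 0, 0, 0, 0]), array([ 90,  94,  98, 102, 106, 110, 114, 118, 122, 126, 130, 134, 138,
       142, 146]))
 face ((527.2125244140625, -198.04112243652344), (2.3752729892730713, 21.8079891204834), 1.82664155960083) ((527.4752197265625, -198.03273010253906), 10.908867835998535) 114.26974465968476
 rim ((521.5934448242188, -199.52035522460938), 38.2468376159668) 91.35384690913827
 low (array([ 493.72384227, -213.30603208]), np.float64(58.69096002182724), array([ 8.7664824 , 18.94571464])) ((503.831787109375, -205.15553283691406), (80.8697509765625, 39.25642395019531), 41.85483932495117)
top (430, 105) bronze zhist (array([ 0,  0,  2, 10,  7,  0,  0,  0,  0,  1,  0,  0,  0,  0]), array([ 90,  94,  98, 102, 106, 110, 114, 118, 122, 126, 130, 134, 138,
       142, 146]))
 face ((525.1521606445312, 127.28138732910156), (4.605134010314941, 28.26680564880371), 1.8454867601394653) ((525.3323974609375, 127.28719329833984), 14.273824691772461) 105.48259813740765
 rim ((518.98583984375, 124.8989028930664), 39.3241081237793) 91.32823
[... 1092 characters left out ...]
ray([524.11538603, 132.21278999]), np.float64(94.28032288011299), array([1.14760094, 2.5441174 ])) ((523.4358520507812, 132.30374145507812), (3.4914257526397705, 7.989217281341553), 6.071329116821289) 127.73654487089962
 face ((522.7886962890625, 123.47117614746094), (10.225064277648926, 38.66310119628906), 9.413859367370605) ((523.6478271484375, 123.61361694335938), 19.391990661621094) 103.53337338343897
 rim ((517.4641723632812, 122.2052993774414), 42.265045166015625) 88.4351196438812
 low (array([497.87509873, 118.96631674]), np.float64(131.4751601062236), array([ 8.54926933, 26.74586192])) ((491.5979919433594, 121.49716186523438), (55.89301681518555, 93.6701889038086), 14.16850471496582)
```

View pics/crop0.png

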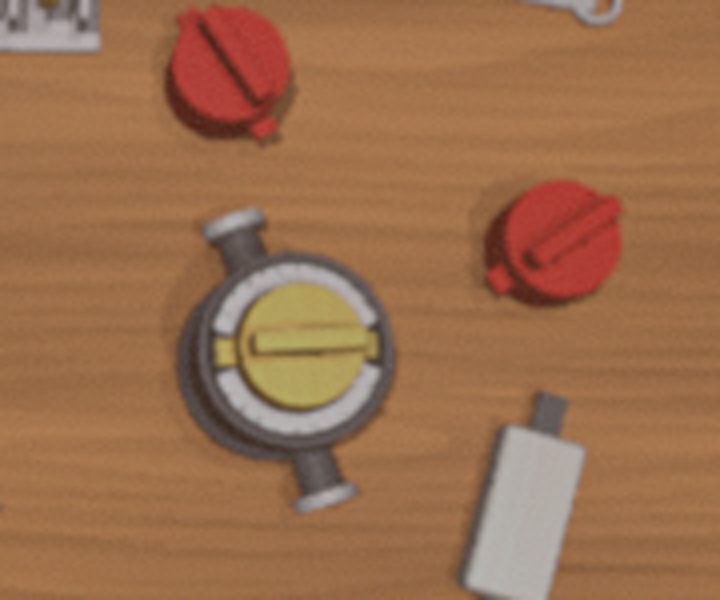

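My centre guesses were about 90 mm short in x, so I'll redo the fits around better ones. In the crop, the bar runs from px (250,345) to (375,343) and the stub ends are at (235,222) and (325,497).

Run:
```python
from h import *
for n in("top","side"):
    p=cv2.imread(f"pics/{n}0.png");W=np.load(f"pics/{n}W.npy");z=W[...,2]
    hsv=cv2.cvtColor(p,cv2.COLOR_BGR2HSV)
    for c,zf in(((485,-200),112),((485,122),105)):
        r=np.hypot(W[...,0]-c[0],W[...,1]-c[1])
        near=r<70
        bz=near&(z>80)&(hsv[...,1]>100)&(hsv[...,0]>15)&(hsv[...,0]<35)
        print(n,np.histogram(z[bz],bins=range(88,152,3))[0])
        b=bz&(z>zf+19);xy=W[b][:,:2];print(" bar",len(xy),axis(xy),minrect(xy),np.median(z[b]))
        f=bz&(abs(z-zf)<5);xy=W[f][:,:2].astype(np.float32);print(" face",cv2.minEnclosingCircle(xy),cv2.fitEllipse(cv2.convexHull(xy)),np.median(z[f]))
        rim=near&(z>84)&(z<97);xy=W[rim][:,:2].astype(np.float32);print(" rim",cv2.minEnclosingCircle(xy),cv2.fitEllipse(cv2.convexHull(xy)))
        rr=r
        st=(r>58)&(r<98)&(z>12)&(z<52)&(hsv[...,1]<110);xy=W[st][:,:2];print(" stubs",len(xy),axis(xy),minrect(xy))
# stub ends by pixel ray at z~? use top
```

```text
top [  0   1   6   1   5   4   3  57 149  69   3   2   1   0   3   3   2   2
   0   0   0]
 bar 10 (array([ 553.9497172 , -198.23372519]), np.float64(93.21746077476895), array([0.16633284, 6.93234082])) ((553.9813232421875, -198.25917053222656), (0.4632411003112793, 20.280807495117188), 3.5520613193511963) 135.5631375313227
 face ((545.7215576171875, -196.82691955566406), 30.091150283813477) ((540.9716186523438, -198.3916473388672), (28.74074363708496, 59.32553482055664), 0.592743456363678) 113.49414257381852
 rim ((535.0166015625, -197.83970642089844), 47.69845199584961) ((530.59130859375, -198.65399169921875), (48.93547821044922, 90.91581726074219), 2.1620891094207764)
 stubs 53 (array([ 544.36494318, -150.1124177 ]), np.float64(9.853924964597326), array([ 5.70879119, 12.44797281])) ((549.856689453125, -155.41268920898438), (26.025920867919922, 46.07649230957031), 88.21183013916016)
top [  5   4   6   2  10  80 109  37   7   3   4   2   7  10  40  27   1   0
   0   0   0]
 bar 85 (array([540.1778967 , 135.11581667]), np.float64(165.16274748730498), array([3.65895276, 8.61433267])) 
[... 1777 characters left out ...]
95681436])) ((538.4070434570312, 130.84503173828125), (12.746875762939453, 33.65706253051758), 76.19418334960938) 128.7907186355029
 face ((543.584228515625, 128.99444580078125), 33.91122817993164) ((537.5867919921875, 127.06022644042969), (38.33203887939453, 64.78994750976562), 3.3241472244262695) 103.78245082387252
 rim ((528.80615234375, 125.76312255859375), 49.6938591003418) ((525.984130859375, 125.65547180175781), (56.832706451416016, 95.90023803710938), 5.689329624176025)
 stubs 260 (array([548.23680934,  80.48372356]), np.float64(176.94954443766355), array([ 2.02389943, 12.62358606])) ((550.8905639648438, 80.48686981201172), (10.669297218322754, 46.384132385253906), 86.13323974609375)
```

```bash
cat > meas.py <<'E'
from h import *
def meas(n,p,W,cs):
    z=W[...,2];hsv=cv2.cvtColor(p,cv2.COLOR_BGR2HSV)
    for c,zf in cs:
        r=np.hypot(W[...,0]-c[0],W[...,1]-c[1])
        bz=(r<48)&(z>80)&(hsv[...,1]>100)&(hsv[...,0]>15)&(hsv[...,0]<35)
        b=bz&(z>zf+19);xy=W[b][:,:2]
        if len(xy)>5:print(n," bar",len(xy),axis(xy),minrect(xy),np.median(z[b]))
        f=bz&(abs(z-zf)<5)&(r<40);xy=W[f][:,:2].astype(np.float32);print(" face",cv2.fitEllipse(cv2.convexHull(xy)),np.median(z[f]))
        rim=(r<62)&(z>84)&(z<97);xy=W[rim][:,:2].astype(np.float32);print(" rim",cv2.minEnclosingCircle(xy),cv2.fitEllipse(cv2.convexHull(xy)))
        st=(r>62)&(r<96)&(z>15)&(z<55);xy=W[st][:,:2]
        q=xy-np.array(c);a=np.arctan2(q[:,1],q[:,0]);m=np.angle(np.mean(np.exp(2j*a)))/2
        # each side
        s=q@[np.cos(m),np.sin(m)]>0
        print(" stubs",len(q),np.degrees(m)%180,q[s].mean(0) if s.any() else 0,q[~s].mean(0) if (~s).any() else 0,minrect(xy))
E
python3 - <<'E'
from meas import *
for n in("top","side"):
    p=cv2.imread(f"pics/{n}0.png");W=np.load(f"pics/{n}W.npy")
    meas(n,p,W,(((552,-198),112),((546,129),105)))
    for (u,v) in ((404,247),(257,247),(440,400)): print(W[v,u]) if n=="top" else 0
E
```

```text
top  bar 166 (array([ 559.51805432, -197.35588313]), np.float64(92.96966388530772), array([ 3.59877287, 17.40204476])) ((559.8278198242188, -198.48239135742188), (12.199691772460938, 61.45264434814453), 4.113962650299072) 139.29998313587686
 face ((558.866943359375, -197.15548706054688), (65.51498413085938, 67.6927490234375), 160.63177490234375) 113.43945018868908
 rim ((559.63623046875, -197.8905792236328), 55.36747741699219) ((559.7003784179688, -197.39578247070312), (108.82489776611328, 109.12944030761719), 78.51769256591797)
 stubs 272 18.580279814666454 [77.94151101 25.83876857] [-68.36770832 -23.32814024] ((559.6317138671875, -197.4751434326172), (176.3728485107422, 35.69585418701172), 18.566516876220703)
top  bar 168 (array([554.53462024, 132.61308896]), np.float64(168.98267607105257), array([ 3.69985412, 17.14682515])) ((554.8508911132812, 133.22671508789062), (12.637557983398438, 58.656394958496094), 79.66913604736328) 132.56086263257572
 face ((553.7767944335938, 131.60736083984375), (63.970977783203125, 66.576416015625), 17.420669555664062) 106.7048589868566
 rim ((555.119
[... 1181 characters left out ...]
ray([550.91027253, 127.70181508]), np.float64(169.59567850747734), array([ 3.64391475, 17.82621909])) ((551.8037719726562, 128.18698120117188), (14.089881896972656, 61.1551513671875), 80.79573822021484) 128.76237865159655
 face ((550.3161010742188, 128.76014709472656), (65.60289764404297, 69.11640167236328), 169.09463500976562) 103.8890796204571
 rim ((550.566650390625, 129.72267150878906), 56.47896957397461) ((551.5188598632812, 129.7223663330078), (109.21170043945312, 112.25458526611328), 144.457275390625)
 stubs 385 168.5360504027399 [ 78.65817202 -21.52425416] [-76.07360215  10.68301653] ((551.873779296875, 129.72702026367188), (39.964942932128906, 178.91070556640625), 80.23725891113281)
```

```bash
cat > plan.py <<'E'
from cell import manip
import numpy as np
from scipy.spatial.transform import Rotation as Ro
np.set_printoptions(precision=3,suppress=True)
def st():
    s=manip.read_state();R=Ro.from_euler('xyz',s["eef_rot"]).as_matrix()
    print("t",s["clock"],"pos",s["eef_pos"],"F",s["wrist_force"],"M",s["moment"],"gap",s["finger_gap"],"j",s["joints"])
    print("jaw deg",np.degrees(np.arctan2(R[1,2],R[0,2])),"x",R[:,0],"y",R[:,1],"z",R[:,2]);return s,R
def to(target,jawdeg):
    s,R=st();d=np.array(target)-s["eef_pos"];print("dp tool cm",R.T@d/10)
    a=np.radians(jawdeg);z=np.array([np.cos(a),np.sin(a),0]);x=np.array([0,0,-1.]);D=np.column_stack([x,np.cross(z,x),z])
    print("turn tool deg",np.degrees(Ro.from_matrix(R.T@D).as_rotvec()))
E
python3 -c "
from plan import *
to((558,-199,205),3);to((558,-199,205),183)"
```

```text
t 0.1 pos [149.709 529.009 204.976] F [ 0.944 -0.759  0.177] M [ 0.003  0.034 -0.007] gap 93.98852550962556 j [ 1.228  0.3    1.521  0.     1.321 -0.067]
jaw deg 74.19642900189365 x [-0.    -0.001 -1.   ] y [-0.962  0.272  0.   ] z [ 0.272  0.962 -0.001]
dp tool cm [  0.051 -59.112 -58.93 ]
turn tool deg [71.196 -0.052  0.031]
t 0.1 pos [149.709 529.009 204.976] F [ 0.944 -0.759  0.177] M [ 0.003  0.034 -0.007] gap 93.98852550962556 j [ 1.228  0.3    1.521  0.     1.321 -0.067]
jaw deg 74.19642900189365 x [-0.    -0.001 -1.   ] y [-0.962  0.272  0.   ] z [ 0.272  0.962 -0.001]
dp tool cm [  0.051 -59.112 -58.93 ]
turn tool deg [-108.804   -0.034   -0.057]
```

Request:
jog_arm(
  turn=[
    [0,0,0],
    [0,0,0],
    [0,0,0],
    [0,0,0],
    [0,0,0],
    [0,0,0],
    [0,0,0],
    [0,0,0],
  ],
  dp=[
    [0,-4,-4],
    [0,-4,-4],
    [0,-4,-4],
    [0,-4,-4],
    [0,-4,-4],
    [0,-4,-4],
    [0,-4,-4],
    [0,-4,-4],
  ],
  gripper=[0,0,0,0,0,0,0,0],
)

```text
clock: 1.1
eef_pos: [374.3, 123.5, 203.8]
eef_rot: [3.121, 1.567, -1.861]
wrist_force: [1.0, 1.3, -0.6]
finger_gap: 93.8
```

```bash
python3 -c "
from plan import *
to((558,-199,205),3)"
```

```text
t 1.1 pos [374.346 123.549 203.766] F [ 1.04   1.291 -0.624] M [-0.009  0.023 -0.057] gap 93.80588075696213 j [ 0.228 -0.054  1.922 -0.003  1.275 -1.072]
jaw deg 74.5556434584607 x [-0.001 -0.003 -1.   ] y [-0.964  0.266  0.   ] z [ 0.266  0.964 -0.003]
dp tool cm [ -0.035 -26.292 -26.2  ]
turn tool deg [71.556 -0.174  0.12 ]
```

Request:
jog_arm(
  turn=[
    [0,0,0],
    [0,0,0],
    [0,0,0],
    [0,0,0],
    [0,0,0],
    [0,0,0],
    [10,0,0],
    [10,0,0],
  ],
  dp=[
    [0,-4.2,-4.2],
    [0,-4.2,-4.2],
    [0,-4.2,-4.2],
    [0,-4.2,-4.2],
    [0,-4.2,-4.2],
    [0,-4.2,-4.2],
    [0,0,0],
    [0,0,0],
  ],
  gripper=[0,0,0,0,0,0,0,0],
)

```text
clock: 2.1
eef_pos: [553.7, -202.1, 201.4]
eef_rot: [2.477, 1.566, -2.868]
wrist_force: [0.2, -0.1, 1.0]
finger_gap: 93.8
```

Request:
jog_arm(
  turn=[
    [10,0,0],
    [10,0,0],
    [10,0,0],
    [10,0,0],
    [0,0,0],
  ],
  dp=[
    [0,0,0],
    [0,0,0],
    [0,0,0],
    [0,0,0],
    [0,0,0],
  ],
  gripper=[0,0,0,0,0],
)

```text
clock: 2.72
eef_pos: [552.9, -202.2, 199.0]
eef_rot: [2.86, 1.562, 3.077]
wrist_force: [0.0, -0.9, -0.7]
finger_gap: 94.2
```

Run:
```python
from plan import *
to((558,-199,205),3)
from cell import camera,calibration
from meas import *
c=calibration("wrist");p,d=camera("wrist");p=np.ascontiguousarray(p[:,:,::-1]);cv2.imwrite("pics/w1.png",p)
W=cloud(p,d,c);np.save("pics/w1W.npy",W)
print(np.nanmin(W[...,2]),np.nanmax(W[...,2]))
try: meas("wrist",p,W,(((558,-199),112),))
except Exception as e: print(e)
```

```text
t 2.725 pos [ 552.937 -202.227  199.027] F [ 0.008 -0.852 -0.656] M [-0.039  0.037  0.05 ] gap 94.19258596511581 j [-0.411  0.396  1.407 -0.003  1.346 -0.628]
jaw deg 12.433313953100924 x [-0.008  0.001 -1.   ] y [-0.215  0.977  0.002] z [ 0.977  0.215 -0.008]
dp tool cm [-0.601  0.208  0.559]
turn tool deg [ 9.433 -0.477 -0.096]
-3.6143655807219375 331.7266301273012
wrist  bar 6189 (array([ 572.825, -182.745]), np.float64(36.192217282666974), array([ 9.684, 18.794])) ((575.0794067382812, -196.56344604492188), (52.09687805175781, 59.49152374267578), 6.600745677947998) 322.19657173198726
 face ((558.1893310546875, -198.5308837890625), (67.43565368652344, 67.58856201171875), 179.606201171875) 111.95313033022785
 rim ((558.2135009765625, -198.80557250976562), 54.63497543334961) ((558.1079711914062, -198.63719177246094), (108.37323760986328, 108.59635925292969), 73.52388000488281)
 stubs 2277 18.48209311188114 [71.705 26.244] [-73.089 -22.052] ((558.0792236328125, -198.69020080566406), (175.58120727539062, 38.044090270996094), 18.176599502563477)
```

View pics/w1.png

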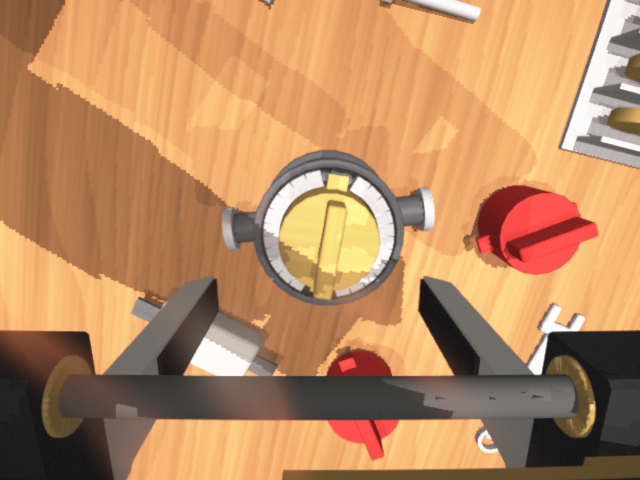

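The wrist view agrees: mouth at (558.1, -198.6), face at 112, stub line at 18.2°, bar about 93°. Next I'll align and descend over the bar.

Request:
jog_arm(
  turn=[
    [9.4,-0.5,-0.1],
    [1,0,0],
    [0,0,0],
    [0,0,0],
  ],
  dp=[
    [0,0.2,0.55],
    [0,0,0],
    [2,0,0],
    [0,0,0],
  ],
  gripper=[0,0,0,0],
)

```text
clock: 3.28
eef_pos: [557.6, -199.2, 178.4]
eef_rot: [2.789, 1.57, 2.842]
wrist_force: [-0.6, 0.4, -0.2]
finger_gap: 94.2
```

```bash
python3 -c "
from plan import *
to((558.1,-198.6,116),3)"
```

```text
t 3.275 pos [ 557.578 -199.165  178.408] F [-0.551  0.396 -0.19 ] M [-0.12   0.061  0.01 ] gap 94.17752963842814 j [-0.405  0.416  1.429 -0.     1.298 -0.458]
jaw deg 3.0543644641633114 x [-0.  0. -1.] y [-0.053  0.999  0.   ] z [ 0.999  0.053 -0.   ]
dp tool cm [6.241 0.053 0.058]
turn tool deg [ 0.054 -0.027 -0.01 ]
```

Request:
jog_arm(
  turn=[
    [0,0,0],
    [0,0,0],
    [0,0,0],
    [0,0,0],
    [0,0,0],
  ],
  dp=[
    [2,0.05,0.05],
    [2,0,0],
    [1.5,0,0],
    [0.6,0,0],
    [0,0,0],
  ],
  gripper=[0,0,0,0,0],
)

```text
clock: 3.9
eef_pos: [559.3, -199.6, 119.4]
eef_rot: [-0.545, 1.567, -0.48]
wrist_force: [-0.0, 0.9, 0.5]
finger_gap: 94.1
```

```bash
python3 -c "
from plan import *
to((558.1,-198.6,116),3)"
```

```text
t 3.9 pos [ 559.255 -199.574  119.42 ] F [-0.034  0.881  0.483] M [-0.061  0.065  0.017] gap 94.14139773273504 j [-0.404  0.474  1.488 -0.     1.176 -0.47 ]
jaw deg 3.7411200527324016 x [ 0.003 -0.002 -1.   ] y [-0.065  0.998 -0.002] z [0.998 0.065 0.003]
dp tool cm [ 0.341  0.105 -0.11 ]
turn tool deg [0.741 0.178 0.106]
```

Request:
jog_arm(
  turn=[
    [0.7,0.2,0.1],
    [0,0,0],
    [0,0,0],
    [0,0,0],
    [0,0,0],
    [0,0,0],
    [0,0,0],
    [0,0,0],
  ],
  dp=[
    [0.3,0.1,-0.1],
    [0,0,0],
    [0,0,0],
    [0,0,0],
    [0,0,0],
    [0,0,0],
    [0,0,0],
    [0,0,0],
  ],
  gripper=[0,0.5,1,1,1,1,1,1],
  grip_force=40,
)

```text
clock: 4.9
eef_pos: [558.7, -198.9, 118.0]
eef_rot: [-0.61, 1.569, -0.557]
wrist_force: [-0.2, 1.1, 0.2]
finger_gap: 27.2
```

```bash
python3 -c "
from plan import *
to((558.1,-198.6,116),3)"
```

```text
t 4.9 pos [ 558.727 -198.872  117.986] F [-0.156  1.092  0.159] M [-0.074  0.081  0.011] gap 27.160329101420277 j [-0.404  0.475  1.49  -0.     1.174 -0.456]
jaw deg 3.0257646811666317 x [ 0.002 -0.001 -1.   ] y [-0.053  0.999 -0.001] z [0.999 0.053 0.001]
dp tool cm [ 0.198  0.031 -0.061]
turn tool deg [0.026 0.086 0.06 ]
```

Request:
jog_arm(
  turn=[
    [0,0,0],
    [0,0,0],
    [0,0,0],
    [0,0,0],
  ],
  dp=[
    [0.2,0,-0.05],
    [0,0,0],
    [0,0,0],
    [0,0,0],
  ],
  gripper=[1,1,1,1],
)

```text
clock: 5.4
eef_pos: [558.1, -198.8, 115.5]
eef_rot: [-0.62, 1.569, -0.568]
wrist_force: [-0.2, -0.4, -0.6]
finger_gap: 11.6
```

```bash
python3 -c "
from plan import *
to((558.1,-198.6,101),3)"
```

```text
t 5.4 pos [ 558.138 -198.795  115.537] F [-0.246 -0.38  -0.554] M [-0.101  0.105  0.015] gap 11.611228737658195 j [-0.404  0.477  1.494 -0.     1.169 -0.457]
jaw deg 3.0295197718551536 x [ 0.001 -0.001 -1.   ] y [-0.053  0.999 -0.001] z [0.999 0.053 0.001]
dp tool cm [ 1.454  0.021 -0.004]
turn tool deg [0.029 0.066 0.047]
```

Request:
jog_arm(
  turn=[
    [0,0,0],
    [0,0,0],
    [0,0,0],
    [0,0,0],
  ],
  dp=[
    [0.5,0,0],
    [0.5,0,0],
    [0.5,0,0],
    [0,0,0],
  ],
  gripper=[1,1,1,1],
  grip_force=50,
)

```text
clock: 5.9
eef_pos: [558.4, -198.9, 101.8]
eef_rot: [-0.582, 1.568, -0.529]
wrist_force: [-3.9, 2.1, 9.6]
finger_gap: 11.9
```

```bash
python3 -c "
from plan import *
to((558.1,-198.6,100.5),3)"
```

```text
t 5.9 pos [ 558.387 -198.882  101.811] F [-3.923  2.074  9.579] M [0.338 1.087 0.008] gap 11.876031620443811 j [-0.404  0.492  1.506 -0.     1.141 -0.457]
jaw deg 3.0407510540408627 x [ 0.002 -0.001 -1.   ] y [-0.053  0.999 -0.002] z [0.999 0.053 0.002]
dp tool cm [ 0.131  0.03  -0.028]
turn tool deg [0.041 0.137 0.09 ]
```

Request:
jog_arm(
  turn=[
    [0,0,0],
    [5,0,0],
    [5,0,0],
    [5,0,0],
  ],
  dp=[
    [0.15,0.03,-0.03],
    [0,0,0],
    [0,0,0],
    [0,0,0],
  ],
  gripper=[1,1,1,1],
)

```text
clock: 6.4
eef_pos: [559.2, -199.6, 103.3]
eef_rot: [-0.362, 1.563, -0.577]
wrist_force: [-1.6, -1.1, 9.1]
finger_gap: 11.8
```

```bash
python3 -c "
from plan import *
to((558.1,-198.6,100.5),-72)"
```

```text
t 6.4 pos [ 559.242 -199.611  103.26 ] F [-1.59  -1.113  9.138] M [-0.125  0.761  0.074] gap 11.759115615451428 j [-0.404  0.49   1.505 -0.002  1.138 -0.188]
jaw deg -12.356698636551085 x [ 0.007 -0.004 -1.   ] y [ 0.214  0.977 -0.003] z [ 0.977 -0.214  0.008]
dp tool cm [ 0.275  0.075 -0.135]
turn tool deg [59.642  0.482 -0.077]
```

Request:
jog_arm(
  turn=[
    [0,0.4,0],
    [5,0,0],
    [5,0,0],
    [5,0,0],
    [5,0,0],
  ],
  dp=[
    [0.35,0.08,-0.13],
    [0.1,0,0],
    [0.08,0,0],
    [0.08,0,0],
    [0.08,0,0],
  ],
  gripper=[1,1,1,1,1],
)

```text
clock: 7.02
eef_pos: [560.1, -199.9, 100.6]
eef_rot: [-0.214, 1.561, -0.79]
wrist_force: [-2.7, 1.6, 10.6]
finger_gap: 11.5
```

```bash
python3 -c "
from plan import *
to((558.1,-198.6,100.5),-72)"
```

```text
t 7.025 pos [ 560.147 -199.941  100.605] F [-2.694  1.616 10.649] M [0.683 0.926 0.239] gap 11.4547971968235 j [-0.403  0.494  1.505 -0.004  1.133  0.175]
jaw deg -32.999966856782876 x [ 0.007 -0.007 -1.   ] y [ 0.545  0.839 -0.002] z [ 0.839 -0.545  0.01 ]
dp tool cm [ 0.008  0.001 -0.245]
turn tool deg [38.999  0.57  -0.073]
```

Request:
jog_arm(
  turn=[
    [5,0.5,0],
    [5,0,0],
    [5,0,0],
    [5,0,0],
    [0,0,0],
  ],
  dp=[
    [0.08,0,-0.2],
    [0.08,0,-0.05],
    [0.08,0,-0.04],
    [0.08,0,-0.04],
    [0.05,0,0],
  ],
  gripper=[1,1,1,1,1],
)

```text
clock: 7.65
eef_pos: [559.6, -200.0, 101.4]
eef_rot: [0.157, 1.56, -0.781]
wrist_force: [-5.1, 2.1, 9.0]
finger_gap: 11.6
```

```bash
python3 -c "
from plan import *
to((558.1,-198.6,100.5),-72)"
```

```text
t 7.65 pos [ 559.598 -200.042  101.375] F [-5.128  2.075  8.998] M [0.474 1.165 0.022] gap 11.618206125359503 j [-0.403  0.492  1.507 -0.004  1.133  0.536]
jaw deg -53.73055232019162 x [ 0.007 -0.007 -1.   ] y [0.806 0.592 0.002] z [ 0.592 -0.806  0.01 ]
dp tool cm [ 0.085 -0.036 -0.206]
turn tool deg [18.27   0.565 -0.185]
```

Request:
jog_arm(
  turn=[
    [5,0.5,-0.1],
    [5,0,0],
    [5,0,0],
    [0,0,0],
  ],
  dp=[
    [0.15,-0.03,-0.2],
    [0.08,0,-0.04],
    [0.08,0,-0.04],
    [0.05,0,0],
  ],
  gripper=[1,1,1,1],
)

```text
clock: 8.15
eef_pos: [559.3, -199.7, 101.3]
eef_rot: [0.534, 1.562, -0.674]
wrist_force: [-4.6, 2.3, 9.4]
finger_gap: 11.5
```

```bash
python3 -c "
from plan import *
to((558.1,-198.6,100.5),-71.8)"
```

```text
t 8.15 pos [ 559.268 -199.717  101.272] F [-4.628  2.282  9.431] M [0.631 1.252 0.018] gap 11.543149872622672 j [-0.404  0.492  1.507 -0.002  1.134  0.806]
jaw deg -69.22886978277441 x [ 0.007 -0.005 -1.   ] y [0.935 0.355 0.004] z [ 0.355 -0.935  0.007]
dp tool cm [ 0.076 -0.07  -0.146]
turn tool deg [ 2.572  0.411 -0.256]
```

Request:
jog_arm(
  turn=[
    [2.6,0.4,-0.2],
    [0.2,0,0],
  ],
  dp=[
    [0.1,-0.05,-0.12],
    [0.05,0,0],
  ],
  gripper=[1,1],
)

```text
clock: 8.4
eef_pos: [559.2, -199.7, 101.6]
eef_rot: [0.784, 1.566, -0.475]
wrist_force: [-4.2, 1.2, 9.4]
finger_gap: 11.2
```

Run:
```python
from plan import *
to((558.1,-198.6,100.5),-71.8)
from cell import camera,calibration
from meas import *
c=calibration("wrist");p,d=camera("wrist");p=np.ascontiguousarray(p[:,:,::-1]);cv2.imwrite("pics/w2.png",p)
```

```text
t 8.4 pos [ 559.203 -199.672  101.563] F [-4.157  1.237  9.389] M [0.501 1.233 0.103] gap 11.23388871276872 j [-0.404  0.494  1.504 -0.     1.139  0.854]
jaw deg -72.11067021451011 x [ 0.004 -0.002 -1.   ] y [0.952 0.307 0.003] z [ 0.307 -0.952  0.003]
dp tool cm [ 0.106 -0.072 -0.136]
turn tool deg [-0.31   0.181 -0.18 ]
```

View pics/w2.png

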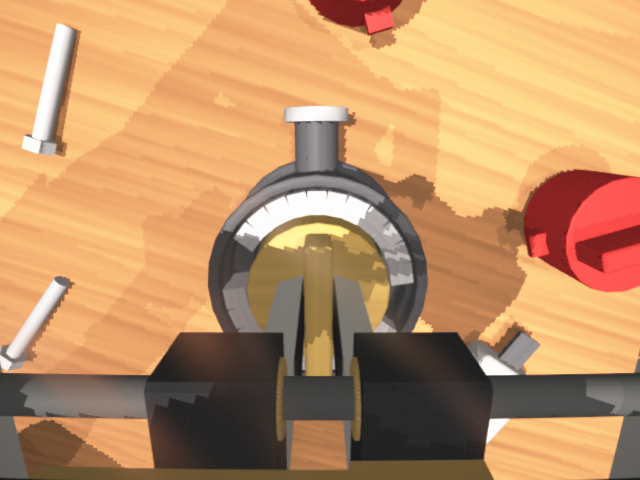

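The bar (px 318,235) lines up with the stub (316,115). I'll ease up while holding it, then let go.

Request:
jog_arm(
  turn=[
    [-0.3,0.2,0],
    [0,0,0],
    [0,0,0],
    [0,0,0],
  ],
  dp=[
    [-0.2,0,0],
    [-0.2,0,0],
    [-0.2,0,0],
    [0,0,0],
  ],
  gripper=[1,1,1,1],
)

```text
clock: 8.95
eef_pos: [559.1, -199.7, 108.5]
eef_rot: [1.59, 1.568, 0.337]
wrist_force: [1.0, 0.4, 1.8]
finger_gap: 12.1
```

```bash
python3 -c "
from plan import *
to((558.1,-198.6,108.5),-71.8)"
```

```text
t 8.95 pos [ 559.062 -199.69   108.485] F [0.997 0.369 1.811] M [0.023 0.283 0.016] gap 12.068979728489113 j [-0.406  0.487  1.497  0.002  1.155  0.846]
jaw deg -71.77697077044691 x [ 0.003  0.001 -1.   ] y [0.95  0.313 0.003] z [ 0.313 -0.95  -0.   ]
dp tool cm [-0.002 -0.057 -0.134]
turn tool deg [ 0.023 -0.004 -0.187]
```

Request:
jog_arm(
  turn=[
    [0,0,0],
    [0,0,0],
    [0,0,0],
    [0,0,0],
    [0,0,0],
    [0,0,0],
    [0,0,0],
    [0,0,0],
  ],
  dp=[
    [0,0,0],
    [0,0,0],
    [0,0,0],
    [0,0,0],
    [0,0,0],
    [-2,0,0],
    [-4,0,0],
    [-4,0,0],
  ],
  gripper=[0.6,0.4,0.4,0.4,0.4,0.4,0.4,0.4],
)

```text
clock: 9.95
eef_pos: [557.5, -199.4, 207.1]
eef_rot: [-2.755, 1.566, 2.275]
wrist_force: [-0.6, -0.0, 0.8]
finger_gap: 56.2
```

Run:
```python
from plan import *
st()
from cell import camera,calibration
from meas import *
for n in("wrist","side"):
    c=calibration(n);p,d=camera(n);p=np.ascontiguousarray(p[:,:,::-1]);cv2.imwrite(f"pics/{n}3.png",p)
    W=cloud(p,d,c);W[W[...,2]>160]=np.nan
    try: meas(n,p,W,(((558,-199),105),))
    except Exception as e: print(e)
```

```text
t 9.95 pos [ 557.495 -199.378  207.147] F [-0.572 -0.013  0.79 ] M [-0.025  0.153 -0.024] gap 56.202499876819815 j [-0.406  0.396  1.389  0.002  1.361  0.846]
jaw deg -71.78721007419142 x [-0.003  0.004 -1.   ] y [ 0.95   0.313 -0.002] z [ 0.313 -0.95  -0.004]
wrist  bar 1570 (array([ 558.766, -199.389]), np.float64(18.5515059380366), array([ 3.452, 16.683])) ((558.119384765625, -199.46249389648438), (59.1301383972168, 11.701421737670898), 18.61663246154785) 130.79415608592092
 face ((558.0880126953125, -199.53562927246094), (67.3525619506836, 67.81639099121094), 49.62234115600586) 104.95376798950093
 rim ((558.406005859375, -199.0374298095703), 54.6401481628418) ((558.4466552734375, -198.84657287597656), (108.3245849609375, 108.72486114501953), 125.35935974121094)
 stubs 1785 18.372044259176576 [72.31  23.704] [-76.556 -26.185] ((558.20703125, -199.20144653320312), (176.26687622070312, 36.693607330322266), 18.758108139038086)
side  bar 167 (array([ 552.346, -203.344]), np.float64(17.943875940243174), array([ 3.532, 17.99 ])) ((555.2091064453125, -201.97613525390625), (62.011146545410156, 12.111867904663086), 17.09559440612793) 129.2983286670805
 face ((556.0477294921875, -201.10934448242188), (67.21453857421875, 71.45252227783203), 116.16020202636719) 103.61611464756288
 rim ((556.96728515625, -201.25999450683594), 56.419071197509766) ((556.7439575195312, -200.7228546142578), (108.55072784423828, 112.47264099121094), 112.3858642578125)
 stubs 411 20.207837142860388 0 [-78.578 -28.815] ((485.97760009765625, -224.38064575195312), (29.383787155151367, 37.50532531738281), 19.9797420501709)
```

View pics/wrist3.png

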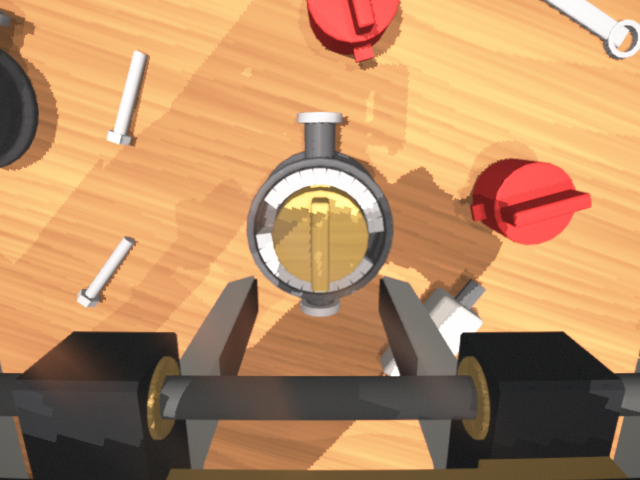

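View pics/side3.png

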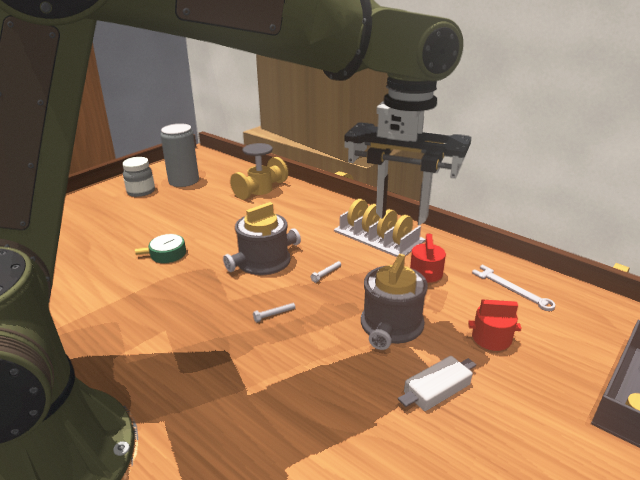

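The cover's face is at 105.0 mm and its bar at 18.5°, against a pipe line of 18.4°, so it is locked. The other objects look unmoved and the gripper is clear, so I'm handing in.

```bash
python3 -c "
from cell import order
print(order.sign_off())"
```

```text
the job is handed in; nothing more can be done
None
```

The right-hand strainer's cover is now locked, and I've handed the job in. I gripped its bar, pushed it down about 14 mm, turned it 75° clockwise and let it spring up into its notches.

- **Locked position:** after letting go, the wrist camera put the face 105.0 mm above the shelf. The bar was at 18.5° and the pipe line at 18.4°. The side camera agreed within its calibration (face 103.6 mm, bar 17.9°).
- **Forces and time:** vertical force while pushing read about 11 N at most. The arm finished its moves about 10 s into the 38 s allowed.
- **Other items:** in the last side view the other cover was still locked, and the bystanders and red look-alikes looked unmoved. I checked these by eye only.
- **Disagreements:** the top and side cameras differed by about 3 mm on where the strainer was, so I used the wrist camera's value, which fell between them. The gripper drifted 1–2 mm sideways during the turn, and I corrected for that as I went.

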